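Press a plaster plaque home in the painting jig

TASK

Lay the painted plaster plaque, painted face up, in the channel of the wooden jig with its flat foot towards the spring pusher, and press it along the channel against the pusher until the foot meets both metal stop blocks. Plaster chips easily, so grip it and press it gently, and leave the two jars and the pebble where they stand. Finish while still holding the plaque against the stops, flat on the bed of the jig, so that the painter can mark it; do not let go.

Things in the scene. Friction and masses are not known exactly. Their poses are not given: they have to be found in the camera images.
- plaque: white plaster plaque, dark tree painted on its top: 100 long (x), 46 wide (y), 34 mm thick (z), about 0.22 kg. Origin: centre of underside, z up. The +x end (x = +50 mm) is the flat square foot, at the tree's roots; the -x end a half-round arch, radius 23 mm. Long sides straight from x = -27 to +50 mm. Chips if squeezed by over 75 N a finger.
- plaque_foot (a point): middle of the lower edge of the plaque's flat foot, at x = +50 mm, y = 0, z = 0 of the plaque
- jig: wooden jig fixed to the table. Origin on the table, z up; x is the pushing direction, towards pusher and stops. Board from x = -105 to +115 mm, 120 mm wide; its top, the bed, is at z = 15 mm. Channel along x, centred on y = 0, 52 mm wide between two dark rails 12 mm wide, 8 mm high (tops at z = 23 mm), x = -100 to +55 mm; its -x end is open.
- stop: two aluminium stop blocks on the jig, bridged behind; origin and axes as the jig. Their flat faces are at x = +60 mm, y = 13 to 32 mm on either side of the pusher, z = 15 to 49 mm. At the end the plaque may bear on them with 30 N at most, and on jig, stops and pusher together never over 50 N.
- stop_face (a point): point on the bed (z = 15 mm) in the plane of the stop faces, midway between the blocks (jig x = +60 mm, y = 0); axes as the jig
- plunger_face (a point): middle of the front face of the black sprung pusher, a plate 20 mm wide and 22 mm high between the stop blocks (z = 17 to 39 mm); when free it stands at jig x = +45 mm, 15 mm in front of the stops
- plunger (a joint): how far the pusher is pressed in along jig +x, m: 0 free, 0.015 when its face is level with the stop faces, limit 0.022. Spring: 4.5 N at 0, rising 300 N/m to 9 N at 0.015; it pushes the plaque back out when the plaque is let go.
- jar_tall: bystander: dark brown paint jar with black cap, 56 mm wide, 72 mm high; origin at the centre of its underside
- jar_short: bystander: red-brown paint jar with white cap, 52 mm wide, 52 mm high; origin at the centre of its underside
- pebble: bystander: flat grey pebble, 68 mm wide, 28 mm high; origin at the centre of its underside
Things that resemble listed ones, but are neither listed nor needed, are in the scene too. Leave any purple or red look-alike of the plaque alone.

How it is judged:
By the outcome, as a careful person would: the job done as asked, in the order asked, and still so for the second after the job is handed in, while the arm keeps its last pose, push and grip.
It also fails if it takes over 45 s, if anything falls off the work surface, if the arm or the gripper's body presses on something with over 40 N, if the wrist force passes 120 N, or if a joint passes its speed limit or range.

ROBOT

A 7-joint arm with a two-finger parallel gripper is mounted at the origin on the work surface. World frame = base frame: x ahead of the robot, y to its left, z up, the work surface at z = 0. Lengths are in mm, angles in rad, forces in N, time in s.
With the tool pointing down it reaches from about 425 to 875 mm from the base axis. Payload 8.4 kg.
Tool frame: the origin (TCP) lies midway between the tips of the shut fingers; the grasp point (between the pads) lies behind it (bot.hold_point_z is the z of the grasp point in the tool frame, in mm); z points along the fingers, y is the line along which they close (so a half turn about z gives the same grasp; the last joint's range is limited). The gripper opens to 85 mm and grips with 20 to 120 N. Pads are 22 mm wide; open, the fingers measure 114 mm over their backs; the gripper's body (76 mm by 85 mm) begins 54 mm behind the grasp point. The pads swing forward as they close: fully open they stand 13 mm farther back than shut.
Start: joints at [-1.252, 0.333, 0.04, 1.465, -0.013, 1.343, -0.059], TCP at [263.736, 594.06, 231.308] pointing down, gripper open.
Joint ranges: [-2.58, 2.58], [-0.38, 2.09], [-1.3, 1.39], [0.25, 2.4], [-1.5, 4.64], [0.08, 2.09], [-2.65, 2.65]. Speed limits (rad/s): [2.22, 2.22, 2.79, 2.79, 3.14, 3.14, 3.14].

INTERFACE

Orientations are given as [roll, pitch, yaw] about the fixed x, y, z axes, in that order (R = Rz(yaw) Ry(pitch) Rx(roll)).
In Python, from cell import bot, cams, job gives the robot as it stands.
- The arm moves only by the tool carry_out, never from a script. Its arguments are lists of equal length, an entry for each row: "fingers": the opening, from 0 (shut) to 1 (fully open); "travel": the shift along the tool's x, y, z each as a share of 500 mm, from -1 to 1, a list of three; "turn": the turn about the tool's z as a share of 30 degrees, from -1 to 1. In form: {"fingers": [fingers, ...], "travel": [[x, y, z], ...], "turn": [turn, ...]}. A call has 1 to 8 rows; each row is the pose to reach, as a shift and turn from the pose commanded when the call began, along the tool's axes at that moment; what a row does not reach only later rows make up. A row lasts 1/10 s, in which the tool goes at most 50 mm and 8.59 degrees, less where a joint would pass 70% of its speed; a pose out of reach is approached as far as the arm can. A call with a number of a shift or a turn outside -1 to 1 is refused whole. A call with a gripper value outside its range is refused whole. The fingers move at their own pace and stop on an object; "force" is the grip in N (left out, the last holds). Time passes only in rows, so rows that repeat a pose let the fingers close. It gives the time, the measured TCP pose, the force, the opening and the grip force at its end, in the units of the state.
- bot.state(): the state, without advancing time (a new reading comes with each control period).
- cams.get_image(name): name is "scene" or "side" or "wrist"; returns a dict with "color" (400x640x3 uint8, red, green, blue), "vertical_fov" (degrees; the focal length in pixels is half the picture's height over the tangent of half this angle, whatever the lens; pixels are square), "cx", "cy" (the principal point, pixels), "world_to_cam" (4x4, takes a point from world to camera coordinates). Camera axes: x right, y up, looking along -z (the intrinsics and any distortion apply to the point x, -y, -z); pixel columns grow to the right and rows downward; lengths in mm; the calibration is good to about 2 mm. A picture is of the moment at which its call begins. There is no depth.
- job.sign_off(): hands the job in; it is judged then, once.
The state is a dict: "time_s": time; "q": joint angles; "qd": joint speeds; "joint_torque": joint torques, N m; "tcp_pos": TCP position; "tcp_rot": TCP orientation; "contact_force": force on the tool from outside, world axes, zero at the start; "torque": the same for the moment, N m; "width": finger opening in mm; "gripper_force": force on a finger pad.
Only numpy, scipy, OpenCV 4.12 (cv2) and the standard library are available. Lean on these libraries where they do the work, as an engineer would, in place of code of your own. Each camera call takes 0.05 s, during which the arm holds its last target. There are 200 camera calls.

## Working session

There is one attempt and no reset: what is moved stays moved. The work goes in short steps, Python scripts to look and compute and a tool call to move; the robot and the scene stay as the last step left them, time stands still between calls to the robot, and variables do not carry over. Pictures are saved under pics/ and viewed, at most 10 in all, crops included, and the job is handed in when it is done.

Besides the shell and the picture viewer there is one more tool, called after "Call:" as a command line: name --pt "numbers of a row" for each row, then --argument value for the rest. carry_out: Moves the arm, as the interface text tells. Shift numbers are shares of 500 mm and turn numbers shares of 30 degrees, none past 1 either way. Its arguments: {"type":"object","properties":{"fingers":{"type":"array","items":{"type":"number"}},"travel":{"type":"array","items":{"type":"array","items":{"type":"number","minimum":-1,"maximum":1}}},"turn":{"type":"array","items":{"type":"number","minimum":-1,"maximum":1}},"force":{"type":"number"}},"required":["fingers","travel","turn"]}

```bash
ls; mkdir -p pics
python3 - <<'E'
from cell import bot,cams,job
import cv2,numpy as np,pickle
d={}
for n in("scene","side","wrist"):
    i=cams.get_image(n); d[n]=i; cv2.imwrite(f"pics/{n}0.png",i["color"][:,:,::-1])
    print(n,i["vertical_fov"],i["cx"],i["cy"],[k for k in i]); print(np.round(i["world_to_cam"],3).tolist())
pickle.dump(d,open("v0.pkl","wb"))
s=bot.state();print(s["tcp_pos"],s["tcp_rot"],s["width"],s["time_s"],bot.hold_point_z)
E
python3 -c "
import cv2,numpy as np
a=cv2.imread('pics/scene0.png');b=cv2.imread('pics/side0.png')
"
```

```text
pics
scene 49.217138025715855 313.25600584425484 195.84804063300155 ['color', 'vertical_fov', 'cx', 'cy', 'world_to_cam']
[[0.464, 0.886, 0.014, -264.339], [-0.556, 0.279, 0.783, 271.58], [0.69, -0.371, 0.622, -1483.506], [0.0, 0.0, 0.0, 1.0]]
side 56.78458100626641 319.2090147730591 205.04992583545223 ['color', 'vertical_fov', 'cx', 'cy', 'world_to_cam']
[[-0.746, -0.665, 0.015, 404.675], [0.423, -0.456, 0.783, -296.007], [-0.514, 0.591, 0.622, -532.774], [0.0, 0.0, 0.0, 1.0]]
wrist 70.32672886882796 316.76073548745046 197.5115765724066 ['color', 'vertical_fov', 'cx', 'cy', 'world_to_cam']
[[0.405, 0.914, -0.001, -648.275], [-0.882, 0.39, -0.265, 35.758], [-0.242, 0.108, 0.964, -377.565], [0.0, 0.0, 0.0, 1.0]]
[263.61409342 593.74937825 230.61490365] [-3.14032259e+00  6.68591107e-05  2.72379162e+00] 85.30693965658789 0.15 -18.700000000000003
```

View pics/scene0.png

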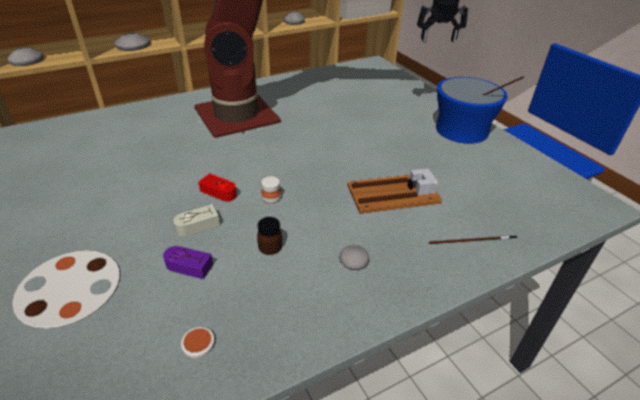

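View pics/side0.png

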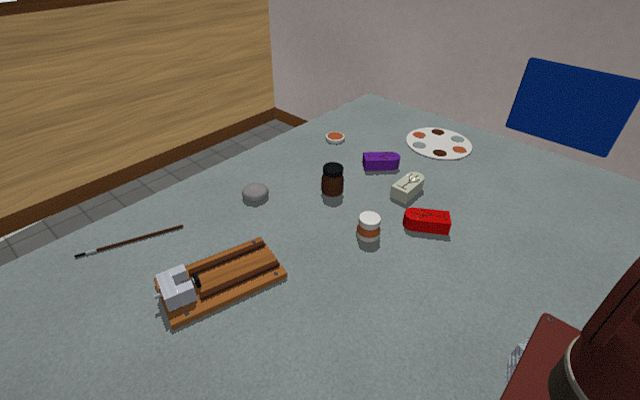

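The scene view shows the white plaque at (197,220), with red (218,187) and purple (188,262) look-alikes. The jars are at (270,190) and (269,236), the pebble at (354,257) and the jig at (395,190), with its stops at the right end. The side view shows the plaque at (407,188) and the jig at (220,282). I choose the white one and will check it in a close crop.

```bash
cat > h.py <<'E'
import numpy as np,cv2
from scipy.optimize import least_squares
def f(i): return 200/np.tan(np.radians(i["vertical_fov"])/2)
def proj(i,P):
    P=np.atleast_2d(P);c=(i["world_to_cam"]@np.c_[P,np.ones(len(P))].T).T
    return np.c_[i["cx"]+f(i)*c[:,0]/-c[:,2], i["cy"]-f(i)*c[:,1]/-c[:,2]]
def onplane(i,uv,z):
    W=np.array(i["world_to_cam"]);R=W[:3,:3];o=-R.T@W[:3,3]
    d=R.T@np.array([(uv[0]-i["cx"])/f(i),-(uv[1]-i["cy"])/f(i),-1]);return o+d*(z-o[2])/d[2]
def tri(a,ua,b,ub):
    r=least_squares(lambda P:np.r_[proj(a,P)[0]-ua,proj(b,P)[0]-ub],[500,200,20]);return r.x,np.abs(r.fun).max()
def body(x,y,yaw,pts,z=0):
    c,s=np.cos(yaw),np.sin(yaw);pts=np.atleast_2d(pts).astype(float)
    return np.c_[x+c*pts[:,0]-s*pts[:,1],y+s*pts[:,0]+c*pts[:,1],pts[:,2]+z]
E
python3 - <<'E'
import pickle,cv2,numpy as np
d=pickle.load(open("v0.pkl","rb"))
def crop(n,x,y,w,h,k): return cv2.resize(d[n]["color"][y:y+h,x:x+w,::-1],(w*k,h*k),interpolation=cv2.INTER_CUBIC)
a=np.hstack([crop("scene",165,195,66,50,6),crop("side",375,165,66,50,6)])
b=np.hstack([crop("scene",340,160,110,60,4)[:, :400],crop("side",150,230,140,100,3)[:240,:392]])
cv2.imwrite("pics/m1.png",np.vstack([a,b]) if a.shape[1]==b.shape[1] else np.vstack([a,cv2.resize(b,(a.shape[1],240))]))
from h import *
for n,ua,ub in [("plaque",(197,220),(407,186)),("jar_s",(270,180),(369,217)),("jar_t",(269,223),(332,168)),("pebble",(354,255),(255,190)),("red",(217,185),(427,216)),("purple",(188,258),(381,158)),("stop",(424,178),(176,280)),("jigend",(348,182),(262,238)),("jigend2",(361,211),(287,274))]:
    print(n,*[np.round(v,1) for v in tri(d["scene"],ua,d["side"],ub)])
E
```

```text
plaque [ 486.2 -267.8   20.8] 0.0
jar_s [463.1 -67.6  57. ] 0.3
jar_t [ 626.8 -140.    72.5] 0.1
pebble [751.7   3.5  21.2] 0.6
red [ 387.  -185.6   30. ] 0.0
purple [ 604.3 -320.9   28.6] 0.7
stop [619.6 293.9  47.3] 1.5
jigend [571.9 118.3  58.4] 7.7
jigend2 [553.8 116.8 -40.8] 12.1
```

View pics/m1.png

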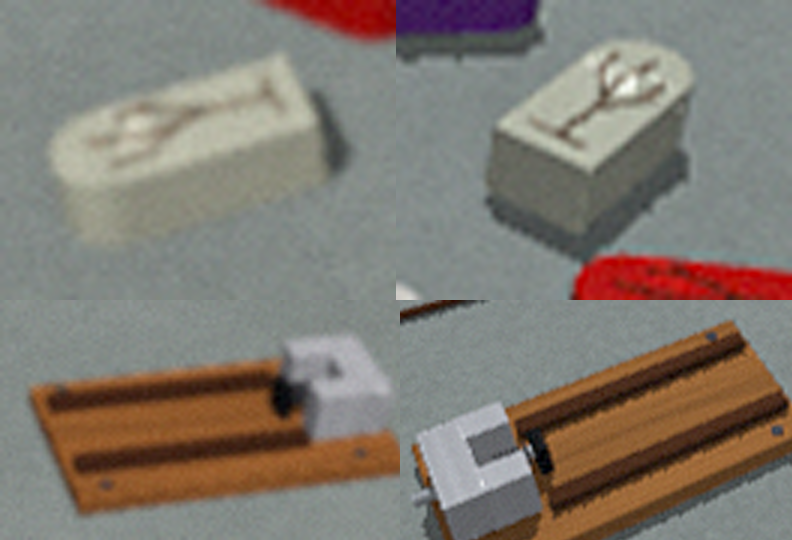

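The crops confirm the white plaster plaque, tree up, foot at scene (217,211), arch at (174,221). The jig's pusher and stops are at its right end in the scene view and its left end in the side view.

Run:
```python
import pickle,numpy as np
from h import *
d=pickle.load(open("v0.pkl","rb"));S,D=d["scene"],d["side"]
T=lambda a,b:print(*[np.round(v,1) for v in tri(S,a,D,b)])
# jig corners A (near robot), B
T((348,182),(287,273)); T((360,213),(262,237))
# plaque foot top corners: scene(x=165+px/6,y=195+py/6) side(375+(px-396)/6,165+py/6)
s=lambda x,y:(165+x/6,195+y/6); e=lambda x,y:(375+(x-396)/6,165+y/6)
T(s(288,55),e(592,172)) ; T(s(322,122),e(495,127))
T(s(328,178),e(489,195))
W=d["wrist"]["world_to_cam"];o=-W[:3,:3].T@W[:3,3];print("cam",o, W[:3,:3])
from scipy.spatial.transform import Rotation as R
r=R.from_euler("xyz",[-3.1403,0,2.7238]).as_matrix();t=np.array([263.6,593.7,230.6])
print("cam in tool",r.T@(o-t),"axis z",r.T@(-W[2,:3]), "toolaxes\n",r.round(3))
```

```text
[508.5 133.2  15.2] 1.3
[625.   96.5   9.1] 1.9
[ 460.4 -220.6   34.4] 0.7
[ 506.  -221.1   33.9] 0.7
[ 503.  -221.1    1.1] 0.4
cam [202.81435226 619.66442761 372.79595848] [[ 0.40488862  0.91436524 -0.00118558]
 [-0.881885    0.39016292 -0.26467292]
 [-0.24154514  0.1082086   0.96433751]]
cam in tool [  66.09218829   -1.11607489 -142.19463458] axis z [-2.64674055e-01  3.50806414e-04  9.64337867e-01] toolaxes
 [[-0.914  0.406 -0.001]
 [ 0.406  0.914 -0.001]
 [ 0.    -0.001 -1.   ]]
```

Triangulated heights come out at 34, 34 and 1 mm for the plaque and 15 mm for the jig board, matching the text. Now I bring the wrist camera over the jig, with the fingers at about 46 mm to read the hold point there.

Call:
carry_out --fingers '[0.54,0.54,0.54,0.54,0.54,0.54,0.54]' --pt "-0.1 -0.02 0" --pt "-0.2 -0.04 0" --pt "-0.3 -0.06 0" --pt "-0.4 -0.08 0" --pt "-0.5 -0.1 0" --pt "-0.6 -0.11 0" --pt "-0.6 -0.11 0" --turn '[0.2,0.4,0.6,0.8,1,1,1]'

```text
time_s: 0.85
tcp_pos: [521.9, 415.4, 231.0]
tcp_rot: [3.141, 0.004, 2.19]
contact_force: [-0.1, -0.0, -0.2]
width: 46.0
gripper_force: 0.0
```

```bash
cat >> h.py <<'E'
from scipy.spatial.transform import Rotation
def go(s,x,y,z,yaw):
    "shift in tool axes (share of 500) and turn (share of 30 deg) from measured pose"
    r=Rotation.from_euler("xyz",s["tcp_rot"]).as_matrix()
    print("shift",np.round(r.T@(np.array([x,y,z])-s["tcp_pos"])/500,4),"turn",round(-((yaw-np.degrees(s["tcp_rot"][2])+180)%360-180)/30,3))
def show(s): print(round(s["time_s"],2),s["tcp_pos"].round(1),np.degrees(s["tcp_rot"]).round(2),"w",round(s["width"],1),"g",np.round(s["gripper_force"],1),"F",np.round(s["contact_force"],1),"q",np.round(s["q"],2))
E
python3 - <<'E'
from cell import bot
from h import *
s=bot.state();show(s);print(bot.hold_point_z);go(s,600,235,190,72.4)
E
```

```text
0.85 [521.9 415.4 231. ] [179.98   0.25 125.5 ] w 46.0 g 0.0 F [-0.1 -0.  -0.2] q [-0.93  0.37  0.26  1.43 -0.09  1.35 -0.05]
-18.700000000000003
shift [-0.384  -0.0824  0.0837] turn 1.77
```

Call:
carry_out --fingers '[0.54,0.54,0.54,0.54,0.54]' --pt "-0.1 -0.02 0.02" --pt "-0.2 -0.04 0.04" --pt "-0.3 -0.06 0.06" --pt "-0.38 -0.08 0.08" --pt "-0.38 -0.08 0.08" --turn '[0.25,0.5,0.75,1,1]'

```text
time_s: 1.35
tcp_pos: [597.4, 235.6, 189.9]
tcp_rot: [-3.141, 0.005, 1.662]
contact_force: [-0.7, -1.0, 0.2]
width: 46.3
gripper_force: 0.0
```

Call:
carry_out --fingers '[1,1,1,1,1]' --pt "0 0 0" --pt "0 0 0" --pt "0 0 0" --pt "0 0 0" --pt "0 0 0" --turn '[0.25,0.5,0.77,0.77,0.77]'

```text
time_s: 1.85
tcp_pos: [594.8, 245.3, 191.1]
tcp_rot: [-3.141, 0.0, 1.278]
contact_force: [1.0, 0.8, -0.1]
width: 85.3
gripper_force: 0.0
```

Run:
```python
from cell import bot,cams
from h import *
import pickle
s=bot.state();show(s);i=cams.get_image("wrist");pickle.dump(i,open("j1.pkl","wb"))
im=cv2.resize(i["color"][:,:,::-1],(800,500),interpolation=cv2.INTER_CUBIC);cv2.imwrite("pics/j1.png",im)
```

```text
1.85 [594.8 245.3 191.1] [-1.7998e+02  2.0000e-02  7.3240e+01] w 85.3 g 0.0 F [ 1.   0.8 -0.1] q [-0.83  0.36  0.47  1.55 -0.17  1.26 -0.62]
```

View pics/j1.png

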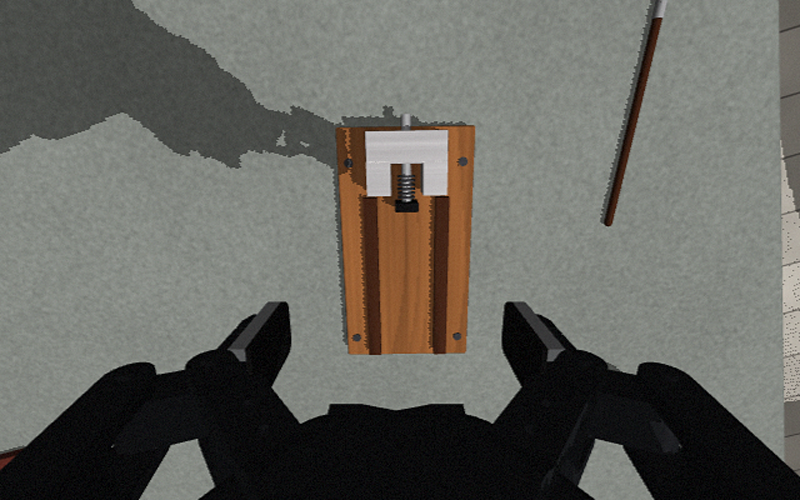

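The wrist view shows the jig with its board corners at about (336,127), (475,126), (466,353), (348,354) and the stop faces' top edge at row 195. The black pusher is at (406,206). I fit the pose, with height free, together with the other views.

Run:
```python
from h import *
import pickle
i=pickle.load(open("j1.pkl","rb"));d=pickle.load(open("v0.pkl","rb"))
m=np.array([[115,60,15],[115,-60,15],[-105,-60,15],[-105,60,15],[60,32,49],[60,-32,49],[60,13,49],[60,-13,49]])
u=np.array([[336,127],[475,126],[466.5,353],[348,354],[366,196],[448,194.5],[390,196],[424,194.5]])/1.25
mo=np.array([[-105,60,15],[-105,-60,15]])
us=np.array([[348,182],[360,213]]);ud=np.array([[287,273],[262,237]])
def fun(p,full=True):
    B=lambda q:body(p[0],p[1],p[2],q,p[3])
    a=[(proj(i,B(m))-u).ravel()]
    if full:a+=[(proj(d["scene"],B(mo))-us).ravel(),(proj(d["side"],B(mo))-ud).ravel()]
    return np.concatenate(a)
for fl in(True,False):
    r=least_squares(fun,[599,215,1.26,0],args=(fl,));print(r.x.round(2),np.degrees(r.x[2]).round(2));print(r.fun.reshape(-1,2).round(1).tolist())
```

```text
[596.21 213.69   1.29  -2.37] 74.01
[[-0.3, -0.1], [0.5, -0.8], [-0.8, -0.4], [0.0, -0.3], [1.1, -0.2], [-1.0, 0.2], [0.7, -0.4], [-0.7, 0.5], [-2.4, 1.2], [-1.9, -1.3], [0.2, -0.4], [-1.7, -1.1]]
[596.26 213.59   1.29  -1.65] 74.11
[[-0.5, 0.0], [0.6, -0.8], [-0.5, -0.1], [0.2, 0.2], [1.0, 0.0], [-0.9, 0.3], [0.7, -0.2], [-0.6, 0.6]]
```

Call:
carry_out --fingers '[1,1,1,1,1,1,1,1]' --pt "-0.1 0.01 0" --pt "-0.2 0.02 0" --pt "-0.3 0.03 0" --pt "-0.4 0.03 0" --pt "-0.5 0.04 0" --pt "-0.6 0.05 0" --pt "-0.7 0.06 0" --pt "-0.8 0.06 0" --turn '[-0.1,-0.2,-0.3,-0.4,-0.5,-0.56,-0.56,-0.56]'

```text
time_s: 2.7
tcp_pos: [506.6, -146.8, 191.7]
tcp_rot: [3.141, 0.0, 1.57]
contact_force: [0.8, -0.4, -1.0]
width: 85.3
gripper_force: 0.0
```

Call:
carry_out --fingers '[1,1,1,1]' --pt "-0.1 0 0" --pt "-0.2 0 0" --pt "-0.2 0 0" --pt "-0.2 0 0" --turn '[0,0,0,0]'

```text
time_s: 3.1
tcp_pos: [506.1, -246.3, 191.3]
tcp_rot: [-3.141, 0.0, 1.566]
contact_force: [-0.1, 0.0, -0.4]
width: 85.1
gripper_force: 0.0
```

Run:
```python
from cell import bot,cams
from h import *
import pickle
s=bot.state();show(s);i=cams.get_image("wrist");pickle.dump(i,open("p1.pkl","wb"))
print(proj(i,[[483,-271,34]]))
im=cv2.resize(i["color"][:,:,::-1],(800,500),interpolation=cv2.INTER_CUBIC);cv2.imwrite("pics/p1.png",im)
```

```text
3.1 [ 506.1 -246.3  191.3] [-1.7998e+02  2.0000e-02  8.9720e+01] w 85.1 g 0.0 F [-0.1  0.  -0.4] q [-0.27  0.21  0.74  1.77 -0.15  1.22  0.51]
[[295.59824354 204.67205433]]
```

View pics/p1.png

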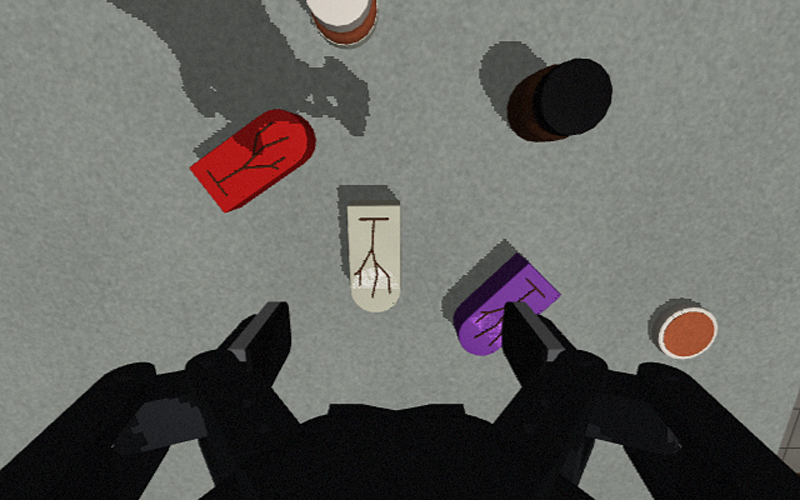

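The view shows the plaque with foot corners at (347,206) and (400,205) and arch apex at (375,313). Purple is at (505,305) and red at (255,160). Both leave room for half-open fingers beside the plaque's middle.

Run:
```python
from h import *
from cell import bot
import pickle
i=pickle.load(open("p1.pkl","rb"));d=pickle.load(open("v0.pkl","rb"))
m=np.array([[50,23,34],[50,-23,34],[-27,-23,34],[-27,23,34],[-50,0,34]])
u=np.array([[347,206],[400,205],[400,288],[350.5,288],[375.5,313]])/1.25
mo=np.array([[50,23,34],[50,-23,34]])
us=np.array([[213,204.2],[218.7,215.3]]);ud=np.array([[407.7,193.7],[391.5,186.2]])
def fun(p,full=True):
    B=lambda q:body(p[0],p[1],p[2],q,p[3])
    a=[(proj(i,B(m))-u).ravel()]
    if full:a+=[(proj(d["scene"],B(mo))-us).ravel(),(proj(d["side"],B(mo))-ud).ravel()]
    return np.concatenate(a)
for fl in(True,False):
    r=least_squares(fun,[483,-271,1.57,0],args=(fl,));print(r.x.round(2),np.degrees(r.x[2]).round(2));print(r.fun.reshape(-1,2).round(1).tolist())
p=r.x;s=bot.state()
g=body(p[0],p[1],p[2],[[5,0,0]])[0];go(s,g[0],g[1],75,np.degrees(p[2]));go(s,g[0],g[1],12,np.degrees(p[2]))
```

```text
[ 4.8716e+02 -2.7526e+02  1.5800e+00 -2.6000e-01] 90.34
[[-1.0, -1.3], [-0.1, -0.9], [0.4, 0.5], [-0.6, 0.8], [0.2, -0.8], [-2.2, 1.1], [-1.8, 1.1], [-1.0, -0.9], [-1.1, -0.9]]
[ 487.09 -277.15    1.57   -5.08] 90.04
[[-0.2, -0.3], [0.1, 0.3], [0.2, 0.5], [-0.2, 0.7], [0.2, -1.1]]
shift [-0.0554 -0.0388  0.2323] turn -0.006
shift [-0.0554 -0.0387  0.3583] turn -0.006
```

Call:
carry_out --fingers '[0.54,0.54,0.54,0.54,0.54]' --pt "-0.02 -0.02 0.08" --pt "-0.04 -0.03 0.16" --pt "-0.049 -0.038 0.23" --pt "-0.049 -0.038 0.23" --pt "-0.049 -0.038 0.23" --turn '[0,-0.02,-0.02,-0.02,-0.02]'

```text
time_s: 3.65
tcp_pos: [488.1, -268.0, 76.9]
tcp_rot: [-3.141, -0.001, 1.579]
contact_force: [0.7, -0.3, 0.1]
width: 46.0
gripper_force: 0.0
```

Run:
```python
from cell import bot,cams
from h import *
import pickle
s=bot.state();show(s);i=cams.get_image("wrist");pickle.dump(i,open("p2.pkl","wb"))
r=Rotation.from_euler("xyz",s["tcp_rot"]).as_matrix()
for h in(23,42.5):
  for z in (0,-6,-13,-19): print(h,z,(1.25*proj(i,(r@np.array([[sx,sg*h,z] for sx in(11,-11) for sg in(1,-1)]).T).T+s["tcp_pos"])).round(0).tolist())
im=cv2.resize(i["color"][:,:,::-1],(800,500),interpolation=cv2.INTER_CUBIC);cv2.imwrite("pics/p2.png",im)
```

```text
3.65 [ 488.1 -268.    76.9] [-1.7996e+02 -3.0000e-02  9.0500e+01] w 46.0 g 0.0 F [ 0.7 -0.3  0.1] q [-0.18  0.34  0.71  1.9  -0.26  1.    0.66]
23 0 [[449.0, 282.0], [341.0, 282.0], [447.0, 329.0], [343.0, 328.0]]
23 -6 [[451.0, 287.0], [339.0, 287.0], [449.0, 335.0], [341.0, 335.0]]
23 -13 [[453.0, 294.0], [336.0, 294.0], [451.0, 344.0], [339.0, 344.0]]
23 -19 [[456.0, 300.0], [334.0, 300.0], [453.0, 352.0], [336.0, 352.0]]
42.5 0 [[494.0, 282.0], [295.0, 282.0], [491.0, 329.0], [299.0, 328.0]]
42.5 -6 [[498.0, 287.0], [291.0, 287.0], [494.0, 335.0], [295.0, 335.0]]
42.5 -13 [[503.0, 294.0], [286.0, 294.0], [499.0, 344.0], [291.0, 344.0]]
42.5 -19 [[508.0, 300.0], [282.0, 300.0], [503.0, 352.0], [286.0, 352.0]]
```

View pics/p2.png

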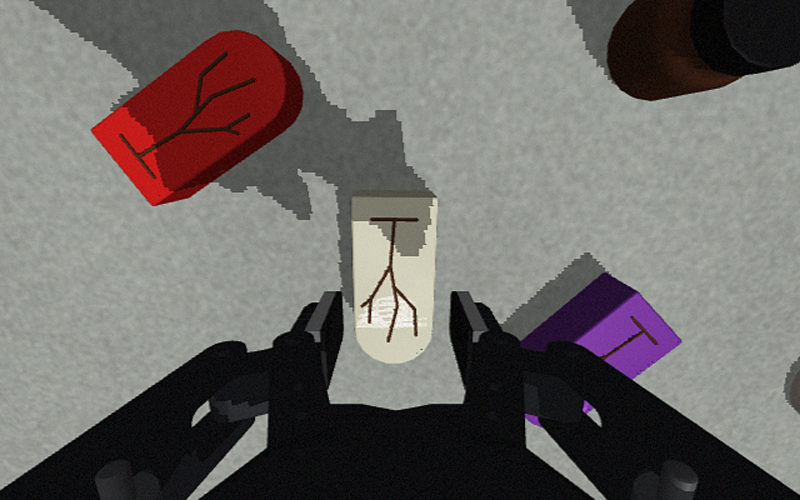

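The fingertips at (343,291) and (451,291) lie about 9 mm behind the TCP at this opening. A TCP height of 5 mm therefore puts the tips about 14 mm up the plaque, clear of the 8 mm rails later. The plaque is centred between the fingers, with foot corners at (352,197) and (437,197). I refine the pose and descend.

Run:
```python
from h import *
from cell import bot
import pickle
i=pickle.load(open("p1.pkl","rb"));j=pickle.load(open("p2.pkl","rb"))
m=np.array([[50,23,34],[50,-23,34],[-27,-23,34],[-27,23,34],[-50,0,34]])
u=np.array([[347,206],[400,205],[400,288],[350.5,288],[375.5,313]])/1.25
k=[0,1,4];v=np.array([[352,197],[437,197],[394,363.5]])/1.25
def fun(p):
    B=lambda q:body(p[0],p[1],p[2],q,p[3])
    return np.r_[(proj(i,B(m))-u).ravel(),(proj(j,B(m[k]))-v).ravel()]
r=least_squares(fun,[483,-271,1.57,0]);p=r.x;print(p.round(2),np.degrees(p[2]).round(2));print(r.fun.reshape(-1,2).round(1).tolist())
g=body(p[0],p[1],p[2],[[5,0,0]])[0];go(bot.state(),g[0],g[1],5,np.degrees(p[2]))
```

```text
[ 487.42 -276.77    1.57   -3.4 ] 90.2
[[-0.2, -0.4], [0.3, 0.1], [0.5, 0.7], [-0.1, 1.0], [0.5, -0.8], [-0.8, -0.1], [0.5, 0.4], [-0.4, -0.7]]
shift [-0.0066 -0.0034  0.1458] turn 0.01
```

Call:
carry_out --fingers '[0.75,0.75,0.75,0.75,0.75,0.75]' --pt "-0.006 -0.002 0" --pt "-0.006 -0.002 0" --pt "-0.006 -0.002 0.05" --pt "-0.006 -0.002 0.1" --pt "-0.006 -0.002 0.143" --pt "-0.006 -0.002 0.143" --turn '[0.01,0.01,0.01,0.01,0.01,0.01]'

```text
time_s: 4.3
tcp_pos: [485.4, -271.4, 3.3]
tcp_rot: [-3.139, -0.001, 1.572]
contact_force: [-1.4, 0.3, -0.4]
width: 64.0
gripper_force: 0.0
```

Call:
carry_out --fingers '[0.6,0.5,0.45,0.45,0.45,0.45]' --pt "0 0 0" --pt "0 0 0" --pt "0 0 0" --pt "0 0 0" --pt "0 0 0" --pt "0 0 0" --turn '[0,0,0,0,0,0]' --force 45

```text
time_s: 4.9
tcp_pos: [487.6, -272.8, 6.4]
tcp_rot: [3.139, 0.001, 1.572]
contact_force: [-0.7, 0.6, 7.8]
width: 45.3
gripper_force: 48.0
```

Call:
carry_out --fingers '[0.45,0.45,0.45,0.45,0.45,0.45,0.45]' --pt "0 0 -0.02" --pt "0 0 -0.06" --pt "0 0 -0.12" --pt "0 0 -0.18" --pt "0 0 -0.24" --pt "0 0 -0.27" --pt "0 0 -0.27" --turn '[0,0,0,0,0,0,0]'

```text
time_s: 5.6
tcp_pos: [487.6, -272.8, 142.0]
tcp_rot: [3.138, 0.001, 1.572]
contact_force: [0.2, 0.3, -2.6]
width: 45.3
gripper_force: 46.9
```

Run:
```python
from cell import bot,cams
from h import *
import pickle
s=bot.state();show(s);i=cams.get_image("wrist");pickle.dump(i,open("p3.pkl","wb"))
cv2.imwrite("pics/p3.png",cv2.resize(i["color"][100:,120:520,::-1],(800,600),interpolation=cv2.INTER_CUBIC))
```

```text
5.6 [ 487.6 -272.8  142. ] [1.7978e+02 3.0000e-02 9.0060e+01] w 45.3 g 46.9 F [ 0.2  0.3 -2.6] q [-0.22  0.26  0.76  1.84 -0.2   1.12  0.61]
```

View pics/p3.png

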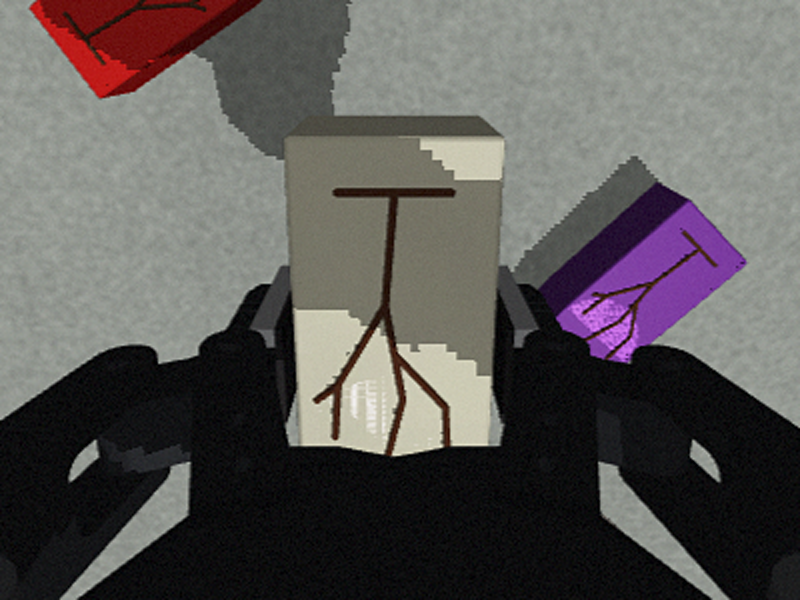

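Held level and square. The foot's top corners are at crop (286,137) and (504,137), and its lower edge at (303,117) to (481,117). I work out the plaque's pose in the hand and the way to the jig.

```bash
cat >> h.py <<'E'
def injig(px,py,x,y,z=0,J=(596.2,213.7,np.radians(74.05))): return body(J[0],J[1],J[2],[[x,y,z]])[0]
E
python3 - <<'E'
from h import *
from cell import bot
import pickle
i=pickle.load(open("p3.pkl","rb"));s=bot.state()
r=Rotation.from_euler("xyz",s["tcp_rot"]).as_matrix()
u=np.array([[286,137],[504,137],[303,117],[481,117]])/2+[120,100]
# tool: plaque x = tool x, plaque y = -tool y, z = -tool z
def pts(p): # px,py,underside tool z, yaw,pitch
    R=Rotation.from_euler("yz",[p[4],p[3]]).as_matrix()
    m=np.array([[50,-23,-34],[50,23,-34],[50,-23,0],[50,23,0]])
    return (r@(m@R.T+[p[0],p[1],p[2]]).T).T+s["tcp_pos"]
for pit in(0,1):
    r_=least_squares(lambda p:np.r_[(proj(i,pts(p))-u).ravel(),0 if pit else 1e4*p[4]],[-4,0,4,0,0]);print(r_.x.round(3),np.abs(r_.fun).max().round(2))
for x in(-45,-15): 
  g=injig(0,0,x,0);print(g.round(1));go(s,g[0],g[1],142,74.05)
E
```

```text
[-4.719  1.249  7.178 -0.    -0.   ] 2.03
[-4.901  1.244  6.636 -0.    -0.009] 2.02
[583.8 170.4   0. ]
shift [ 0.885   0.1952 -0.0032] turn 0.534
[592.1 199.3   0. ]
shift [ 0.9427  0.2118 -0.0031] turn 0.534
```

Call:
carry_out --fingers '[0.45,0.45,0.45,0.45,0.45,0.45,0.45,0.45]' --pt "0.04 0.01 0" --pt "0.12 0.03 0" --pt "0.2 0.045 0" --pt "0.28 0.063 0" --pt "0.36 0.08 0" --pt "0.44 0.1 0" --pt "0.52 0.12 0" --pt "0.6 0.135 0" --turn '[0,0.05,0.1,0.2,0.3,0.4,0.45,0.535]'

```text
time_s: 6.45
tcp_pos: [552.9, 29.5, 137.9]
tcp_rot: [-3.139, 0.001, 1.291]
contact_force: [0.7, -1.0, -1.9]
width: 45.3
gripper_force: 46.8
```

Run:
```python
from h import *
from cell import bot
s=bot.state();show(s);g=injig(0,0,-15,0);go(s,g[0],g[1],85,74.05)
```

```text
6.45 [552.9  29.5 137.9] [-1.7987e+02  8.0000e-02  7.3950e+01] w 45.3 g 46.8 F [ 0.7 -1.  -1.9] q [-0.67  0.23  0.62  1.84 -0.15  1.11 -0.28]
shift [ 0.3481 -0.0183  0.1053] turn -0.003
```

Call:
carry_out --fingers '[0.45,0.45,0.45,0.45,0.45,0.45,0.45]' --pt "0.08 0 0" --pt "0.16 -0.01 0" --pt "0.24 -0.015 0" --pt "0.3 -0.018 0.04" --pt "0.34 -0.018 0.08" --pt "0.344 -0.018 0.105" --pt "0.344 -0.018 0.105" --turn '[0,0,0,0,0,0,0]'

```text
time_s: 7.15
tcp_pos: [590.2, 194.8, 83.5]
tcp_rot: [-3.137, 0.005, 1.293]
contact_force: [-1.5, -0.8, -3.1]
width: 45.1
gripper_force: 46.8
```

Call:
carry_out --fingers '[0.45,0.45,0.45]' --pt "0 0 0" --pt "0 0 0" --pt "0 0 0" --turn '[0,0,0]'

```text
time_s: 7.45
tcp_pos: [593.0, 194.7, 88.3]
tcp_rot: [3.14, -0.001, 1.29]
contact_force: [-0.5, -0.1, -2.9]
width: 45.4
gripper_force: 46.8
```

Run:
```python
from cell import bot,cams
from h import *
import pickle
s=bot.state();show(s);i=cams.get_image("wrist");pickle.dump((s,i),open("j2.pkl","wb"))
cv2.imwrite("pics/j2.png",cv2.resize(i["color"][40:340,120:520,::-1],(800,600),interpolation=cv2.INTER_CUBIC))
```

```text
7.45 [593.  194.7  88.3] [ 1.7994e+02 -6.0000e-02  7.3930e+01] w 45.4 g 46.8 F [-0.5 -0.1 -2.9] q [-0.8   0.43  0.52  1.72 -0.24  1.06 -0.48]
```

View pics/j2.png

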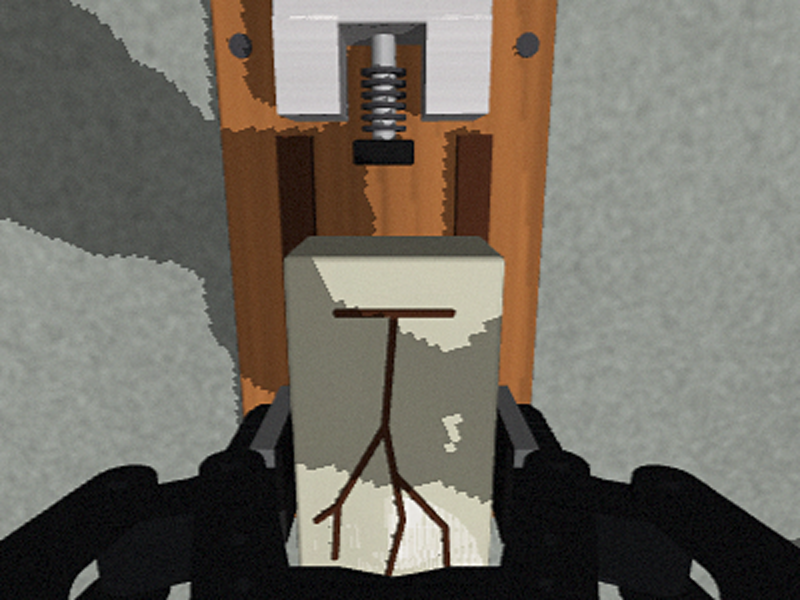

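The jig lies right ahead of the plaque. The stop front corners are at crop (277,114), (343,114), (425,112), (490,112) and the rail ends at row 136. The plaque's foot corners are at (286,257) and (503,257). I fit both from this one image so that camera bias cancels.

Run:
```python
from h import *
import pickle
s,i=pickle.load(open("j2.pkl","rb"))
u=np.array([[277,114],[343,114],[425,112.5],[490,112.5],[277,136],[315,136],[456,135],[491,135]])/2+[120,40]
m=np.array([[60,32,49],[60,13,49],[60,-13,49],[60,-32,49],[55,38,23],[55,26,23],[55,-26,23],[55,-38,23]])
v=np.array([[286,257],[503.5,257],[304,237],[482,237]])/2+[120,40]
n=np.array([[50,23,34],[50,-23,34],[50,23,0],[50,-23,0]])
for zf in(0,1):
  a=least_squares(lambda p:np.r_[(proj(i,body(p[0],p[1],p[2],m,p[3]))-u).ravel(),0 if zf else 1e3*p[3]],[596,214,1.29,0])
  print("jig",a.x.round(3),np.degrees(a.x[2]).round(2),a.fun.reshape(-1,1)[:16].reshape(-1,2).round(1).tolist())
  b=least_squares(lambda p:np.r_[(proj(i,body(p[0],p[1],p[2],n,p[3]))-v).ravel(),0 if zf else 1e3*(p[3]-(s["tcp_pos"][2]-6.4))],[590,195,1.29,80])
  print("plq",b.x.round(3),np.degrees(b.x[2]).round(2),b.fun[:8].round(1))
  J=a.x;c,t=np.cos(J[2]),np.sin(J[2]);d=b.x[:2]-J[:2];print("plaque in jig",c*d[0]+t*d[1],-t*d[0]+c*d[1],np.degrees(b.x[2]-J[2]))
  d=s["tcp_pos"][:2]-J[:2];print("tcp in jig",c*d[0]+t*d[1],-t*d[0]+c*d[1])
```

```text
jig [596.518 213.474   1.297  -0.   ] 74.34 [[0.4, 0.3], [-1.2, 0.1], [0.8, 0.6], [-0.3, 0.4], [-0.5, -0.2], [-2.3, -0.3], [1.7, -0.3], [1.4, -0.4]]
plq [592.889 190.95    1.291  81.928] 73.98 [-2.4  0.4  1.7  0.4  1.  -0.4 -0.1 -0.4]
plaque in jig -22.667619002927502 -2.5865902373764844 -0.3574480817587673
tcp in jig -19.0019481864855 -1.675558622384028
jig [596.525 213.671   1.297  -2.973] 74.34 [[1.2, 0.3], [-0.9, 0.1], [0.4, 0.6], [-1.2, 0.4], [0.3, -0.3], [-1.8, -0.4], [1.2, -0.4], [0.7, -0.5]]
plq [592.786 190.581   1.291  79.279] 73.98 [-1.1  0.3  0.4  0.3  1.8 -0.3 -0.9 -0.3]
plaque in jig -23.24251132272498 -2.6343135436433966 -0.3549083300312701
tcp in jig -19.193492808840894 -1.7226784057675415
```

Call:
carry_out --fingers '[0.45,0.45,0.45,0.45,0.45,0.45,0.45]' --pt "0 -0.0055 0" --pt "0 -0.0055 0.03" --pt "0 -0.0055 0.06" --pt "0 -0.0055 0.09" --pt "0 -0.0055 0.1" --pt "0 -0.0055 0.1" --pt "0 -0.0055 0.1" --turn '[-0.01,-0.01,-0.01,-0.01,-0.01,-0.01,-0.01]'

```text
time_s: 8.2
tcp_pos: [590.0, 196.2, 37.3]
tcp_rot: [3.141, 0.0, 1.297]
contact_force: [0.7, 0.1, -2.0]
width: 45.6
gripper_force: 46.8
```

Run:
```python
from cell import bot,cams
from h import *
import pickle
s=bot.state();show(s);i=cams.get_image("wrist");pickle.dump((s,i),open("j3.pkl","wb"))
cv2.imwrite("pics/j3.png",cv2.resize(i["color"][40:340,120:520,::-1],(800,600),interpolation=cv2.INTER_CUBIC))
```

```text
8.2 [590.  196.2  37.3] [1.7999e+02 2.0000e-02 7.4310e+01] w 45.6 g 46.8 F [ 0.7  0.1 -2. ] q [-0.79  0.48  0.5   1.76 -0.27  0.97 -0.45]
```

View pics/j3.png

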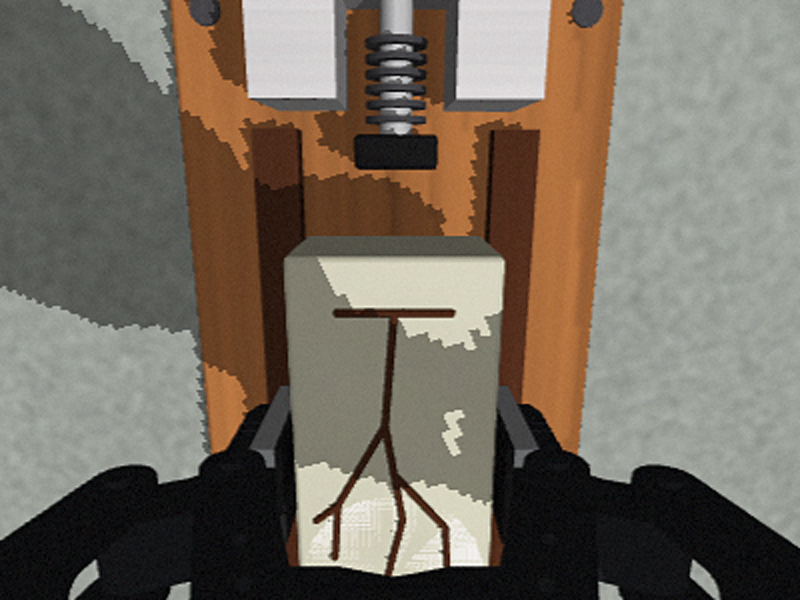

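The plaque sits central at column 395, against the pusher at 396 and the stops and rails at 396.5. I lower it.

Call:
carry_out --fingers '[0.45,0.45,0.45,0.45,0.45,0.45]' --pt "0 0 0.01" --pt "0 0 0.02" --pt "0 0 0.026" --pt "0 0 0.026" --pt "0 0 0.026" --pt "0 0 0.026" --turn '[0,0,0,0,0,0]'

```text
time_s: 8.85
tcp_pos: [589.9, 196.3, 24.5]
tcp_rot: [3.141, -0.0, 1.297]
contact_force: [-0.2, -0.5, -1.3]
width: 45.6
gripper_force: 46.8
```

Call:
carry_out --fingers '[0.45,0.45]' --pt "0 0 0.002" --pt "0 0 0.002" --turn '[0,0]'

```text
time_s: 9.05
tcp_pos: [589.8, 196.3, 23.3]
tcp_rot: [3.142, 0.0, 1.297]
contact_force: [0.9, -0.4, -1.6]
width: 45.5
gripper_force: 46.8
```

Call:
carry_out --fingers '[0.45,0.45]' --pt "0 0 0.002" --pt "0 0 0.002" --turn '[0,0]'

```text
time_s: 9.25
tcp_pos: [589.7, 196.3, 22.2]
tcp_rot: [-3.141, 0.0, 1.297]
contact_force: [0.3, -0.3, -1.2]
width: 45.4
gripper_force: 46.8
```

Call:
carry_out --fingers '[0.45,0.45]' --pt "0 0 0.001" --pt "0 0 0.001" --turn '[0,0]'

```text
time_s: 9.45
tcp_pos: [589.7, 196.3, 21.7]
tcp_rot: [-3.141, 0.0, 1.297]
contact_force: [1.0, 0.1, -2.3]
width: 45.2
gripper_force: 46.8
```

Call:
carry_out --fingers '[0.45,0.45]' --pt "0 0 0.001" --pt "0 0 0.001" --turn '[0,0]'

```text
time_s: 9.65
tcp_pos: [589.8, 196.3, 21.5]
tcp_rot: [3.142, -0.0, 1.297]
contact_force: [-1.2, -0.2, 0.0]
width: 45.3
gripper_force: 46.9
```

Call:
carry_out --fingers '[0.45,0.45]' --pt "0 0 0.001" --pt "0 0 0.001" --turn '[0,0]'

```text
time_s: 9.85
tcp_pos: [589.8, 196.3, 21.5]
tcp_rot: [-3.141, -0.0, 1.297]
contact_force: [-4.7, -1.4, 6.2]
width: 45.6
gripper_force: 47.7
```

Call:
carry_out --fingers '[0.45,0.45,0.45,0.45,0.45,0.45]' --pt "0.006 0 -0.0005" --pt "0.013 0 -0.0005" --pt "0.02 0 -0.0005" --pt "0.026 0 -0.0005" --pt "0.03 0 -0.0005" --pt "0.03 0 -0.0005" --turn '[0,0,0,0,0,0]'

```text
time_s: 10.45
tcp_pos: [594.5, 211.2, 21.4]
tcp_rot: [3.141, -0.0, 1.297]
contact_force: [-0.2, -1.8, 4.1]
width: 45.6
gripper_force: 47.6
```

Call:
carry_out --fingers '[0.45,0.45,0.45,0.45,0.45,0.45,0.45,0.45]' --pt "0.004 0 0" --pt "0.008 0 0" --pt "0.012 0 0" --pt "0.016 0 0" --pt "0.02 0 0" --pt "0.024 0 0" --pt "0.026 0 0" --pt "0.026 0 0" --turn '[0,0,0,0,0,0,0,0]'

```text
time_s: 11.25
tcp_pos: [597.1, 219.9, 21.4]
tcp_rot: [-3.141, 0.004, 1.295]
contact_force: [-8.1, -12.9, 13.7]
width: 45.2
gripper_force: 48.8
```

```bash
cat >> h.py <<'E'
def jf(s,yaw=74.3):
    a=np.radians(yaw);x=np.array([np.cos(a),np.sin(a)]);y=np.array([-x[1],x[0]]);F=s["contact_force"];d=s["tcp_pos"][:2]-[596.5,213.6]
    print("jig F",(F[:2]@x).round(2),(F[:2]@y).round(2),F[2].round(2),"pos",(d@x).round(2),(d@y).round(2))
E
python3 - <<'E'
from cell import bot
from h import *
s=bot.state();show(s);jf(s)
E
```

```text
11.25 [597.1 219.9  21.4] [-179.95    0.23   74.18] w 45.2 g 48.8 F [ -8.1 -12.9  13.7] q [-0.8   0.53  0.49  1.72 -0.29  0.96 -0.48]
jig F -14.65 4.29 13.65 pos 6.24 1.16
```

Call:
carry_out --fingers '[0.45,0.45,0.45,0.45,0.45]' --pt "0 0 -0.001" --pt "0.004 0 -0.001" --pt "0.008 0 -0.001" --pt "0.01 0 -0.001" --pt "0.01 0 -0.001" --turn '[0,0,0,0,0]'

```text
time_s: 11.75
tcp_pos: [598.3, 224.4, 21.5]
tcp_rot: [-3.141, 0.005, 1.294]
contact_force: [-6.6, -12.2, 9.1]
width: 45.3
gripper_force: 48.4
```

Run:
```python
from cell import bot
from h import *
s=bot.state();show(s);jf(s)
```

```text
11.75 [598.3 224.4  21.5] [-179.95    0.26   74.17] w 45.3 g 48.4 F [ -6.6 -12.2   9.1] q [-0.8   0.54  0.49  1.72 -0.29  0.97 -0.48]
jig F -13.55 3.07 9.12 pos 10.94 1.17
```

Call:
carry_out --fingers '[0.45,0.45,0.45]' --pt "0.002 0 -0.0005" --pt "0.004 0 -0.0005" --pt "0.004 0 -0.0005" --turn '[0,0,0]'

```text
time_s: 12.05
tcp_pos: [598.8, 226.2, 21.5]
tcp_rot: [-3.141, 0.005, 1.294]
contact_force: [-5.1, -12.3, 6.8]
width: 45.3
gripper_force: 48.0
```

Call:
carry_out --fingers '[0.45,0.45,0.45]' --pt "0.002 0 0" --pt "0.002 0 0" --pt "0.002 0 0" --turn '[0,0,0]'

```text
time_s: 12.35
tcp_pos: [599.0, 226.8, 21.5]
tcp_rot: [-3.14, 0.005, 1.294]
contact_force: [-5.6, -14.1, 8.4]
width: 45.1
gripper_force: 48.3
```

Run:
```python
from cell import bot
from h import *
s=bot.state();show(s);jf(s)
```

```text
12.35 [599.  226.8  21.5] [-179.93    0.3    74.15] w 45.1 g 48.3 F [ -5.6 -14.1   8.4] q [-0.81  0.54  0.49  1.71 -0.29  0.97 -0.49]
jig F -15.09 1.53 8.42 pos 13.36 1.2
```

Call:
carry_out --fingers '[0.45,0.45,0.45]' --pt "0.002 0 -0.0003" --pt "0.002 0 -0.0003" --pt "0.002 0 -0.0003" --turn '[0,0,0]'

```text
time_s: 12.65
tcp_pos: [598.9, 226.8, 21.5]
tcp_rot: [-3.14, 0.007, 1.294]
contact_force: [-7.9, -16.6, 8.7]
width: 45.0
gripper_force: 48.3
```

Call:
carry_out --fingers '[0.45,0.45,0.45]' --pt "0.002 0 0" --pt "0.002 0 0" --pt "0.002 0 0" --turn '[0,0,0]'

```text
time_s: 12.95
tcp_pos: [598.9, 226.8, 21.5]
tcp_rot: [-3.139, 0.008, 1.293]
contact_force: [-10.1, -19.2, 12.8]
width: 45.2
gripper_force: 48.7
```

Run:
```python
from cell import bot,cams
from h import *
import pickle
s=bot.state();show(s);jf(s);print(s["torque"]);i=cams.get_image("wrist");pickle.dump((s,i),open("j4.pkl","wb"))
cv2.imwrite("pics/j4.png",cv2.resize(i["color"][100:250,220:420,::-1],(800,600),interpolation=cv2.INTER_CUBIC))
```

```text
12.95 [598.9 226.8  21.5] [-179.87    0.44   74.09] w 45.2 g 48.7 F [-10.1 -19.2  12.8] q [-0.81  0.54  0.49  1.71 -0.29  0.97 -0.49]
jig F -21.25 4.53 12.8 pos 13.33 1.21
[-3.70549979  1.62067301  0.21888358]
```

View pics/j4.png

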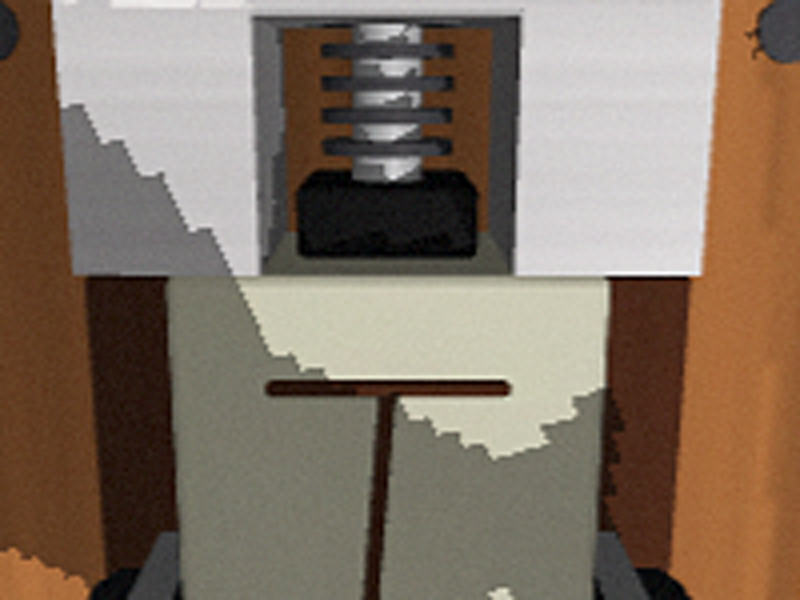

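The final crop shows the foot square and flush against both blocks (row 275 from column 168 to 608), with the pusher pressed in to the face. I ease the down-force slightly, let it settle and check.

Call:
carry_out --fingers '[0.45,0.45,0.45,0.45,0.45,0.45]' --pt "0 0 -0.0008" --pt "0 0 -0.0008" --pt "0 0 -0.0008" --pt "0 0 -0.0008" --pt "0 0 -0.0008" --pt "0 0 -0.0008" --turn '[0,0,0,0,0,0]'

```text
time_s: 13.6
tcp_pos: [598.9, 226.7, 21.5]
tcp_rot: [-3.139, 0.008, 1.293]
contact_force: [-8.6, -18.9, 9.6]
width: 45.2
gripper_force: 48.1
```

Run:
```python
from cell import bot
from h import *
s=bot.state();show(s);jf(s)
```

```text
13.6 [598.9 226.7  21.5] [-179.88    0.45   74.09] w 45.2 g 48.1 F [ -8.6 -18.9   9.6] q [-0.81  0.54  0.49  1.71 -0.29  0.97 -0.49]
jig F -20.49 3.22 9.56 pos 13.3 1.21
```

Run:
```python
from cell import job
print(job.sign_off())
```

```text
the job is handed in; nothing more can be done
None
```

I handed the job in with the plaque, painted face up, held gently (about 48 N a finger) in the jig channel, its foot square against both stop blocks with a push of about 20 N. It looks flat on the bed, though the tool had tipped about 0.45° and I could not see the arch end. The jars and pebble were not touched, and the run took about 14 s.

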